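# Seat a timber block against the jig's length stop

## Task

Get the long timber block ready for sawing: lay it flat, lengthwise, in the channel of the plywood cutting jig and slide it along until you feel its end come up firmly against the steel length stop. Do not ram it: keep a gentle push on it there for about half a second so that it surely seats, then let go, leaving the block seated against the stop. Leave the short offcut where it lies.

Things in the scene. Friction and masses are not known exactly. Their poses are not given: they have to be found in the camera images.
- block: The long block of pale square timber, 120 long x 44 x 44 mm, about 0.1 to 0.2 kg, loose, lying flat on the bench. Origin at its centre (22 mm above what it lies on); its x axis runs along its length. Either end may go first.
- offcut: The short offcut of the same timber, 60 long x 44 x 44 mm, loose, lying flat on the bench; a bystander, not to be moved. Origin at its centre, x axis along its length.
- jig: The cutting jig, fixed to the bench: a plywood bed 280 (x) x 110 (y) x 18 mm, with two wooden guide strips along its x sides, 8 mm high above the bed, and a flat channel 74 mm wide between them, centred on the jig's x axis. Origin at the centre of its underside, on the bench; z up: channel floor at 18 mm, strip tops at 26 mm. +x points along the channel towards the stop.
- stop: The length stop, a rigid dark steel block fixed across the channel towards the jig's +x end (place varies): 25 (x) x 60 (y) x 40 mm, a small black knob on top, 50 mm high in all. Origin at the centre of its underside, on the channel floor; axes parallel to the jig's. Its face looks to -x, 12.5 mm from the origin; the seated block's centre is 72.5 mm to -x of the origin.
Things that resemble listed ones, but are neither listed nor needed, are in the scene too. Leave any purple look-alike of the block alone.

How it is judged (in metres and radians):
On the way:
1. the block, lying lengthwise on the channel floor, is pressed against the stop with more than 1.5 N (z of block in the frame of jig between 0.032 and 0.048 m and y of block in the frame of stop between -0.018 and 0.018 m and angle between the x axis of block and the x axis of stop, either way round below 0.175 rad and contact force between block and stop above 1.5 N), for 0.1 s.
At the end, for the whole second after the job is handed in: The block lies at rest flat on the channel floor (height within 8 mm), between the guide strips (within 18 mm of the stop's centre line), along the channel within 10 degrees, its end against the stop (gap under 10 mm) (z of block in the frame of jig between 0.032 and 0.048 m and y of block in the frame of stop between -0.018 and 0.018 m and angle between the x axis of block and the x axis of stop, either way round below 0.175 rad and x of block in the frame of stop between -0.0825 and -0.066 m and linear speed of block below 0.02 m/s); the robot touches nothing.
It fails at once if the block is rammed against the stop with more than 80 N (contact force between block and stop above 80 N).
It fails at once if the short offcut is moved by more than 30 mm (distance of offcut from where it was at the start of the episode above 0.03 m).
It also fails if it takes over 38 s, if anything falls off the work surface, if the arm or the gripper's body presses on something with over 40 N, if the wrist force passes 120 N, or if a joint passes its speed limit or range.

## Robot

A 7-joint arm with a two-finger parallel gripper is mounted at the origin on the work surface. World frame = base frame: x ahead of the robot, y to its left, z up, the work surface at z = 0. Lengths are in mm, angles in rad, forces in N, time in s.
With the tool pointing down it reaches from about 400 to 750 mm from the base axis. Payload 19.5 kg.
Tool frame: the origin (TCP) lies midway between the tips of the shut fingers; the grasp point (between the pads) lies 19 mm behind it (env.grasp_offset is the distance from the TCP to the grasp point, in mm); z points along the fingers, y is the direction in which the jaws open and shut (so a half turn about z gives the same grasp; the last joint's range is limited). The gripper opens to 85 mm and grips with 20 to 120 N. Pads are 22 mm wide; open, the fingers measure 114 mm over their backs; the gripper's body (76 mm by 85 mm) begins 54 mm behind the grasp point. The pads swing forward as they close: fully open they stand 13 mm farther back than shut.
Start: joints at [-1.19, 0.707, -0.028, 1.485, 0.022, 0.951, -0.075], TCP at [235.916, 524.346, 231.268] pointing down, gripper open.
Joint ranges: [-2.71, 2.71], [-0.32, 2.16], [-1.57, 1.52], [0, 2.45], [-1.46, 4.6], [0, 2.02], [-2.83, 2.83]. Speed limits (rad/s): [1.89, 1.89, 2.57, 2.57, 3.01, 3.01, 3.01].

## Interface

Orientations are given as a unit quaternion [w, x, y, z].
In Python, from station import env gives the robot as it stands.
- The arm moves only by the shell command python3 -m creep 'ROWS' [FORCE]. ROWS is JSON, a list of rows, each an object of numbers: "gripper": the opening, from -1 (shut) to 1 (fully open); "dx", "dy", "dz": the shift along the tool's x, y, z in units of 80 cm (1.0 is 80 cm); "spin": the turn about the tool's z in units of 90 degrees (1.0 is 90 degrees). In form: [{"gripper": .., "dx": .., "dy": .., "dz": .., "spin": ..}, ...]. A call has 1 to 8 rows; each row shifts and turns the commanded pose from where the row before left it, along the tool's axes as they then stand; what a row does not reach is not made up. A row lasts 1/12 s, in which the tool goes at most 41.7 mm and 7.16 degrees, less where a joint would pass 70% of its speed; a pose out of reach is approached as far as the arm can. A call with a number of a shift or a turn outside -1 to 1 is refused whole. A call with a gripper value outside its range is refused whole. The fingers move at their own pace and stop on an object; FORCE is the grip in N (left out, the last holds). Time passes only in rows, so rows that do not move let the fingers close. It gives the time, the measured TCP pose, the force and the opening at its end, in the units of the state.
- env.sense(): the state, without advancing time (a new reading comes with each control period).
- env.snapshot(name): name is "side" or "top" or "wrist"; returns (picture, depth): 420x560x3 uint8, blue, green, red; 420x560 float32, mm along the optical axis (not along the pixel's ray), 0 where there is no reading.
- env.get_calibration(name): a dict with "camera_matrix" (3x3 intrinsics, pixels), "k1" (the pictures are not rectified: a ray, as slopes to the right and down, at radius r is drawn at 1 + k1 r^2 times it, then the intrinsics apply), "xyz" and "attitude" of the camera in the world. Camera axes: x right, y down, z forward; pixel columns grow to the right and rows downward; lengths in mm; the calibration is good to about 2 mm. A picture is of the moment at which its call begins: read the wrist's pose just before it. get_calibration takes no time and is no camera call; for the wrist camera it gives the pose at the moment of the call.
- env.sign_off(): hands the job in, once; it reports no verdict.
Trained networks look in the newest picture that a camera, given by its name, has taken for a name from the list of things; names that differ only in an ending like _2 or _b are one class to them, and where a whole thing is asked for, a point or a joint stands for the part that bears it (a point fixed in the world has none). Each returns a list of dicts, best first, with "confidence" (0 to 1); they miss things now and then, are a little off and sometimes report something else, mostly with a low value. They report only what shows in the picture. A call takes as long as a camera call. They do not tell look-alikes from the thing itself.
- env.search_frame(camera, target): "rect" ([centre column, centre row, width, height] in pixels, round what is visible of it).
- env.silhouettes(camera, target): "region" (420x560 bool, what is visible of it) and "rect" ([centre column, centre row, width, height] in pixels, round what is visible of it).
The state is a dict: "time": time; "joints": joint angles; "dq": joint speeds; "joint_torque": joint torques, N m; "tcp_pos": TCP position; "ee_rot": TCP orientation; "wrist_force": force on the tool from outside, world axes, zero at the start; "torque": the same for the moment, N m; "finger_gap": finger opening in mm.
Only numpy, scipy, OpenCV 4.12 (cv2) and the standard library are available. Lean on these libraries where they do the work, as an engineer would, in place of code of your own. Each camera call takes 0.05 s, during which the arm holds its last target.

## Working session

There is one attempt and no reset: what is moved stays moved. The work goes in short steps, Python scripts to look and compute and a shell command to move; the robot and the scene stay as the last step left them, time stands still between calls to the robot, and variables do not carry over. Pictures are saved under pics/ and viewed, and the job is handed in when it is done.

```bash
ls; mkdir -p pics; cat > h.py <<'E'
from station import env
import numpy as np, cv2
from scipy.spatial.transform import Rotation as R
def rot(a):
    a=np.array(a,float)
    return a if a.shape==(3,3) else R.from_quat([a[1],a[2],a[3],a[0]]).as_matrix()
def pts(cal,depth,us,vs):
    K=np.array(cal["camera_matrix"],float);k1=cal["k1"]
    us=np.asarray(us,float);vs=np.asarray(vs,float)
    p=cv2.undistortPoints(np.stack([us,vs],-1).reshape(-1,1,2),K,np.array([k1,0,0,0],float)).reshape(-1,2)
    d=depth[vs.astype(int),us.astype(int)]
    c=np.c_[p*d[:,None],d]
    return c@rot(cal["attitude"]).T+np.array(cal["xyz"],float)
def proj(cal,P):
    P=np.atleast_2d(P);c=(P-np.array(cal["xyz"],float))@rot(cal["attitude"])
    x=c[:,:2]/c[:,2:];r2=(x**2).sum(1,keepdims=True);x=x*(1+cal["k1"]*r2)
    K=np.array(cal["camera_matrix"]);return x@K[:2,:2].T+K[:2,2]
E
python3 - <<'E'
from h import *
print(env.sense()); print(env.get_calibration("top"),env.get_calibration("side"))
for n in ["top","side"]:
    im,d=env.snapshot(n); cv2.imwrite(f"pics/{n}0.png",im); np.save(f"pics/{n}0.npy",d)
    for t in ["block","offcut","jig","stop"]:
        for s in env.silhouettes(n,t):
            m=s["region"]&(d>0); vs,us=np.nonzero(m)
            print(n,t,round(s["confidence"],2),np.round(s["rect"]),m.sum(), np.round(np.median(pts(env.get_calibration(n),d,us,vs),0)) if m.sum() else None)
E
```

```text
pics
{'time': 0.0, 'joints': array([-1.1896961 ,  0.70707025, -0.02762727,  1.48500706,  0.02199899,
        0.95088077, -0.07546845]), 'dq': array([-0.00010658, -0.0005789 , -0.00053139, -0.00175825,  0.00221088,
        0.00184569,  0.00174655]), 'joint_torque': array([ 1.21834357e-03, -8.83214808e+01,  1.23510886e+00, -2.36156827e+01,
        1.70369219e-02,  6.72654933e-03,  2.09913793e-05]), 'tcp_pos': array([235.82023481, 524.13100783, 230.84427216]), 'ee_rot': array([-9.87289627e-05,  2.09809939e-01,  9.77742045e-01, -5.22297378e-04]), 'wrist_force': array([-0.50379732,  0.15948782,  0.84944172]), 'torque': array([0.00141989, 0.0392198 , 0.02758396]), 'finger_gap': 85.3821775592722}
{'camera_matrix': array([[513.63908368,   0.        , 281.59516853],
       [  0.        , 513.63908368, 209.2238884 ],
       [  0.        ,   0.        ,   1.        ]]), 'k1': 0.05370309760791324, 'xyz': array([ 438.20667468,  -44.98737224, 1239.34363826]), 'attitude': array([ 0.00491672, -0.69996042,  0.71388877, -0.01985084])} {'camera_matrix': array([[452.96343033,   0.        , 283.04987407]
[... 418 characters left out ...]
1.  53.] 1162 [ 634. -342.   43.]
top block 0.73 [420. 254.  31.  52.] 1180 [ 370. -390.   43.]
top offcut 0.92 [340. 161.  25.  28.] 518 [ 599. -209.   43.]
top jig 0.85 [206. 172. 124.  52.] 4763 [573.  88.  20.]
top stop 0.69 [168. 174.  18.  49.] 617 [569. 193.  52.]
side block 0.85 [399. 303.  64.  37.] 1809 [ 632. -353.   44.]
side block 0.8 [278. 359.  65.  36.] 2019 [ 365. -404.   44.]
side block 0.67 [300. 288.  32.  56.] 1279 [ 450. -263.   44.]
side block 0.64 [237. 276.  64.  47.] 1571 [ 326. -205.   43.]
side offcut 0.66 [358. 258.  28.  36.] 695 [ 594. -225.   43.]
side jig 0.6 [304. 177.  78.  75.] 2927 [572.  63.  20.]
side stop 0.66 [293. 146.  39.  18.] 462 [567. 177.  49.]
```

View pics/top0.png

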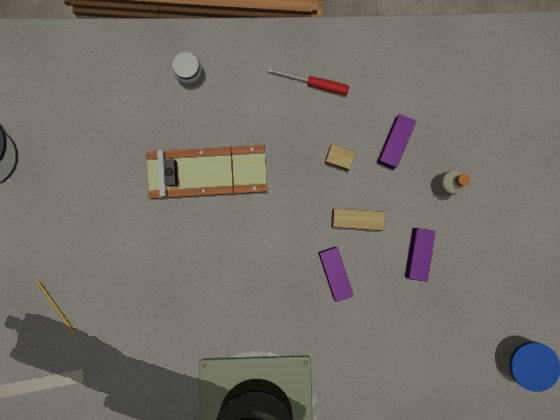

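View pics/side0.png

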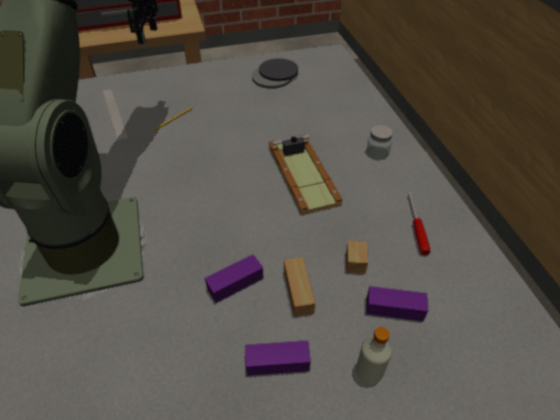

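The top picture shows the pale block at (358,220) and the offcut at (340,157); three purple look-alikes are to be left alone. The jig is at (206,172), with its stop at (168,173), so the jig's +x points to image left, about world +y. Next I'll get exact poses.

```bash
python3 - <<'E'
from h import *
def rectfit(P):
    P=P[:,:2].astype(np.float32); c=np.median(P,0)
    (x,y),(w,h),a=cv2.minAreaRect(P)
    if w<h: w,h,a=h,w,a+90
    return np.round([x,y,w,h,(a+90)%180-90],1)
sils={}
for n in ["top","side"]:
    cal=env.get_calibration(n); im=cv2.imread(f"pics/{n}0.png"); d=np.load(f"pics/{n}0.npy")
    vs,us=np.nonzero(d>0); P=pts(cal,d,us,vs); 
    hsv=cv2.cvtColor(im,cv2.COLOR_BGR2HSV)[vs,us]
    def sel(cx,cy,r,z0,z1): 
        return (np.hypot(P[:,0]-cx,P[:,1]-cy)<r)&(P[:,2]>z0)&(P[:,2]<z1)
    for nm,cx,cy,r,z0,z1 in [("block",454,-249,75,38,50),("offcut",599,-212,45,38,50),("jigall",572,88,175,12,34),("strips",572,88,175,23.5,34),("stoptop",570,195,55,52,63)]:
        m=sel(cx,cy,r,z0,z1); Q=P[m]
        # keep largest connected comp in image
        M=np.zeros(d.shape,np.uint8); M[vs[m],us[m]]=1
        k,L,S,_=cv2.connectedComponentsWithStats(M); 
        if k>1 and nm!="strips":
            l=1+np.argmax(S[1:,4]); Q=P[m][L[vs[m],us[m]]==l]
        print(n,nm,len(Q),rectfit(Q),np.round(np.median(Q,0),1))
    m=sel(454,-249,300,-5,5); print("bench z",np.median(P[m][:,2]))
    if n=="top":
        for v in range(148,200,4): print(v,[int(round(z)) for z in pts(cal,d,range(144,190,3),[v]*16)[:,2]])
E
```

```text
top block 955 [ 453.4 -249.5  120.3   44.    84.9] [ 453.4 -249.2   43.9]
top offcut 479 [ 600.7 -210.4   59.3   45.3   70.2] [ 600.  -209.9   43.7]
top jigall 4923 [573.9 105.6 280.4 111.7 -87.4] [574.   91.   19.7]
top strips 1482 [573.1 105.9 280.2 111.5 -87.8] [569.9 103.7  26.2]
top stoptop 242 [569.6 186.   60.4  25.9   3.3] [565.  184.   57.4]
bench z -0.10533924542630757
148 [-3, 0, -6, 2, 1, 3, -1, 2, 4, -4, 1, 2, 1, -1, -3, -1]
152 [2, 26, 25, 25, 28, 46, 52, 25, 27, 24, 26, 34, 26, 29, 25, 23]
156 [4, 24, 28, 24, 30, 45, 50, 28, 22, 27, 30, 28, 26, 20, 28, 26]
160 [3, 19, 17, 18, 18, 48, 50, 57, 55, 54, 54, 17, 20, 19, 16, 20]
164 [-2, -2, 15, 18, 18, 52, 46, 55, 56, 58, 57, 17, 17, 19, 17, 20]
168 [-1, -4, 17, 20, 16, 50, 47, 58, 64, 55, 58, 21, 20, 18, 14, 24]
172 [2, 0, 16, 21, 19, 49, 44, 67, 68, 67, 56, 29, 18, 16, 20, 16]
176 [1, 1, 13, 18, 17, 50, 49, 56, 57, 53, 54, 26, 16, 17, 16, 16]
180 [1, -3, 22, 14, 17, 46, 51, 54, 56, 62, 58, 32, 20, 19, 19, 25]
184 [-7, -3, 16, 20, 17, 20, 48, 55, 58, 53, 60, 30, 18, 22, 21, 16]
188 [0, 0, 24, 23, 18, 20, 47, 17, 14, 12, 16, 18, 17, 20, 20, 21]
192 [1, -2, 25, 28, 20, 25, 46, 43, 26, 24, 22, 29, 31, 28, 25, 26]
196 [-4, -2, 25, 29, 25, 31, 26, 25, 21, 25, 25, 21, 25, 29, 23, 15]
side block 1034 [ 453.7 -251.1  121.9   44.3   84.7] [ 452.7 -255.1   44.3]
side offcut 460 [ 599.4 -211.    64.1   44.2   71. ] [ 598.4 -213.8   44.2]
side jigall 2763 [574.  103.6 284.1 111.5 -87.5] [573.5  70.2  20.2]
side strips 995 [574.2 104.9 283.9 111.1 -87.5] [543.1  91.9  26.9]
side stoptop 143 [573.4 185.9  65.8  32.4  10.6] [566.3 179.6  58.2]
bench z 0.7888357712429297
```

```bash
python3 - <<'E'
import cv2
im=cv2.imread("pics/top0.png"); a=im[130:215,135:280]; cv2.imwrite("pics/crop1.png",cv2.resize(a,None,fx=5,fy=5,interpolation=cv2.INTER_CUBIC))
E
```

```text
(no output)
```

View pics/crop1.png

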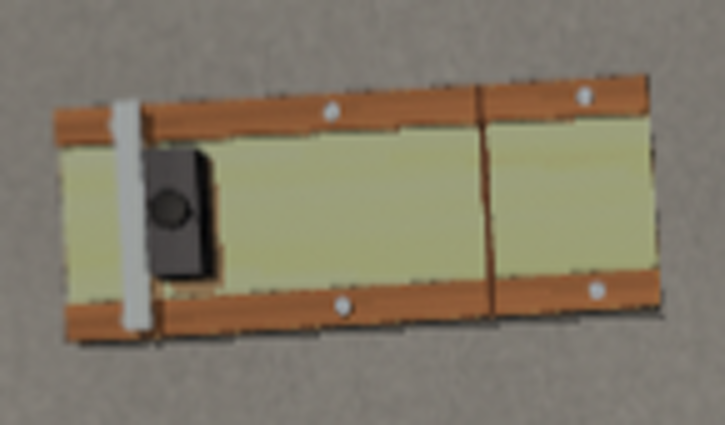

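The top and side views agree:
- **Jig:** centre (573.5, 105), with +x at world 92.5°.
- **Stop:** at jig x ≈ 81, y ≈ 0, so the seated block's centre should be at about (573, 113.5).
- **Block:** centre (453.5, −250), lying at 84.9°.

I'll turn the tool first.

```bash
cat >> h.py <<'E'
def go(x,y,z,yaw_y):
    "remaining shift in tool axes (units of rows) to TCP target; yaw_y: wanted world angle (deg) of tool y"
    s=env.sense(); Rm=rot(s["ee_rot"]); d=Rm.T@(np.array([x,y,z])-s["tcp_pos"])
    cur=np.degrees(np.arctan2(Rm[1,1],Rm[0,1])); dd=(yaw_y-cur+90)%180-90
    print("t",round(s["time"],2),"tcp",np.round(s["tcp_pos"],1),"yaw",round(cur,1),"tilt",np.round(Rm[:2,2],3),"units",np.round(d/800,4),"mm",np.round(d,1),"spin",round(-dd/90,4),"F",np.round(s["wrist_force"],1),"gap",round(s["finger_gap"],1),"q",np.round(s["joints"],2))
E
python3 -m creep '[{"gripper":1,"spin":0.079},{"gripper":1,"spin":0.079},{"gripper":1,"spin":0.079},{"gripper":1,"spin":0.079},{"gripper":1,"spin":0.079},{"gripper":1,"spin":0.079},{"gripper":1,"spin":0.079},{"gripper":1,"spin":0.079}]' 40
python3 -c "
from h import *
go(560,120,231,-5.1)"
```

```text
t 0.5 tcp [235.9 524.3 231.2] yaw 65.8 tilt [-0. -0.] units [-5.768e-01 -2.947e-01  3.000e-04] mm [-4.615e+02 -2.357e+02  3.000e-01] spin 0.7875 F [-0.   0.5  0. ] gap 85.4 q [-1.19  0.71 -0.03  1.48  0.02  0.95 -0.08]validation failed for argument at $[0]...
```

```bash

python3 -m creep '[{"gripper":1,"dx":0,"dy":0,"dz":0,"spin":0.079},{"gripper":1,"dx":0,"dy":0,"dz":0,"spin":0.079},{"gripper":1,"dx":0,"dy":0,"dz":0,"spin":0.079},{"gripper":1,"dx":0,"dy":0,"dz":0,"spin":0.079},{"gripper":1,"dx":0,"dy":0,"dz":0,"spin":0.079},{"gripper":1,"dx":0,"dy":0,"dz":0,"spin":0.079},{"gripper":1,"dx":0,"dy":0,"dz":0,"spin":0.079},{"gripper":1,"dx":0,"dy":0,"dz":0,"spin":0.079}]' 40
python3 -c "
from h import *
go(560,120,231,-5.1)"
```

```text
time: 1.17
tcp_pos: [235.9, 524.4, 231.3]
ee_rot: [-0.0, 0.652, 0.758, 0.0]
wrist_force: [-0.6, 0.5, -0.4]
finger_gap: 85.3
t 1.17 tcp [235.9 524.4 231.3] yaw 8.5 tilt [-0.  0.] units [-5.600e-01  3.255e-01  4.000e-04] mm [-4.480e+02  2.604e+02  3.000e-01] spin 0.1516 F [-0.6  0.5 -0.4] gap 85.3 q [-1.34  0.72  0.27  1.49 -0.22  0.96 -0.86]
```

```bash

python3 -m creep '[{"gripper":1,"dx":0,"dy":0,"dz":0,"spin":0.076},{"gripper":1,"dx":0,"dy":0,"dz":0,"spin":0.076},{"gripper":1,"dx":-0.035,"dy":0.03,"dz":0,"spin":0},{"gripper":1,"dx":-0.035,"dy":0.03,"dz":0,"spin":0},{"gripper":1,"dx":-0.035,"dy":0.03,"dz":0,"spin":0},{"gripper":1,"dx":-0.035,"dy":0.03,"dz":0,"spin":0},{"gripper":1,"dx":-0.035,"dy":0.03,"dz":0,"spin":0},{"gripper":1,"dx":-0.035,"dy":0.03,"dz":0,"spin":0}]'
python3 -c "
from h import *
go(560,120,231,-5.1)"
```

```text
time: 1.83
tcp_pos: [366.1, 343.5, 231.4]
ee_rot: [-0.0, 0.736, 0.677, 0.0]
wrist_force: [0.9, 0.9, -0.0]
finger_gap: 85.5
t 1.83 tcp [366.1 343.5 231.4] yaw -4.8 tilt [0. 0.] units [-0.2582  0.2648  0.0005] mm [-206.6  211.8    0.4] spin 0.0037 F [ 0.9  0.9 -0. ] gap 85.5 q [-0.98  0.62  0.3   1.75 -0.24  0.81 -0.65]
```

```bash

python3 -m creep '[{"gripper":1,"dx":-0.04,"dy":0.03,"dz":0,"spin":0},{"gripper":1,"dx":-0.04,"dy":0.03,"dz":0,"spin":0},{"gripper":1,"dx":-0.04,"dy":0.03,"dz":0,"spin":0},{"gripper":1,"dx":-0.04,"dy":0.03,"dz":0,"spin":0},{"gripper":1,"dx":-0.05,"dy":0.01,"dz":0,"spin":0},{"gripper":1,"dx":-0.05,"dy":0.01,"dz":0,"spin":0},{"gripper":1,"dx":-0.05,"dy":0,"dz":0,"spin":0},{"gripper":1,"dx":-0.05,"dy":0,"dz":0,"spin":0}]'
python3 -c "
from h import *
go(453.5,-250,180,-5.1)"
```

```text
time: 2.5
tcp_pos: [452.7, 46.7, 231.3]
ee_rot: [0.0, 0.736, 0.677, 0.0]
wrist_force: [1.0, -0.8, -0.5]
finger_gap: 85.5
t 2.5 tcp [452.7  46.7 231.3] yaw -4.8 tilt [ 0. -0.] units [-0.3695  0.0319  0.0642] mm [-295.6   25.5   51.4] spin 0.0035 F [ 1.  -0.8 -0.5] gap 85.5 q [-0.31  0.55  0.23  1.9  -0.18  0.71 -0.06]
```

```bash

python3 -m creep '[{"gripper":1,"dx":-0.046,"dy":0.004,"dz":0.004,"spin":0.0035},{"gripper":1,"dx":-0.046,"dy":0.004,"dz":0.004,"spin":0},{"gripper":1,"dx":-0.046,"dy":0.004,"dz":0.004,"spin":0},{"gripper":1,"dx":-0.046,"dy":0.004,"dz":0.004,"spin":0},{"gripper":1,"dx":-0.046,"dy":0.004,"dz":0.004,"spin":0},{"gripper":1,"dx":-0.046,"dy":0.004,"dz":0.004,"spin":0},{"gripper":1,"dx":-0.046,"dy":0.004,"dz":0.004,"spin":0},{"gripper":1,"dx":-0.046,"dy":0.004,"dz":0.004,"spin":0}]'
python3 - <<'E'
from h import *
go(453.5,-250,9,-5.1)
cal=env.get_calibration("wrist"); im,d=env.snapshot("wrist"); cv2.imwrite("pics/w1.png",im)
for s in env.silhouettes("wrist","block"):
    m=s["region"]&(d>0); vs,us=np.nonzero(m); P=pts(cal,d,us,vs); Q=P[(P[:,2]>35)&(P[:,2]<52)]
    if len(Q)>20: print(s["confidence"],len(P),len(Q),cv2.minAreaRect(Q[:,:2].astype(np.float32)),np.median(Q,0))
E
```

```text
time: 3.17
tcp_pos: [452.2, -248.9, 205.7]
ee_rot: [0.0, 0.738, 0.675, 0.0]
wrist_force: [0.2, -0.4, -0.1]
finger_gap: 85.2
t 3.17 tcp [ 452.2 -248.9  205.7] yaw -5.1 tilt [ 0. -0.] units [-0.0013  0.0017  0.2458] mm [ -1.    1.4 196.7] spin -0.0001 F [ 0.2 -0.4 -0.1] gap 85.2 q [ 0.36  0.66  0.15  1.74 -0.14  0.75  0.49]
0.98 8098 7516 ((325.9437561035156, -192.21212768554688), (120.94955444335938, 44.24408721923828), 17.12839126586914) [ 329.40068633 -191.0946753    42.06322465]
0.82 5731 3925 ((375.759765625, -393.9944763183594), (46.0261116027832, 103.0550308227539), 78.77375793457031) [ 379.45316691 -392.31833397   41.90798406]
0.69 6850 6710 ((452.7705993652344, -248.4439697265625), (119.49727630615234, 44.10549545288086), 84.91685485839844) [ 453.17496598 -242.35932684   42.08170208]
0.67 6931 5351 ((634.8532104492188, -343.9746398925781), (44.63246154785156, 120.67922973632812), 65.93102264404297) [ 631.33755396 -341.34175056   41.99234892]
```

View pics/w1.png

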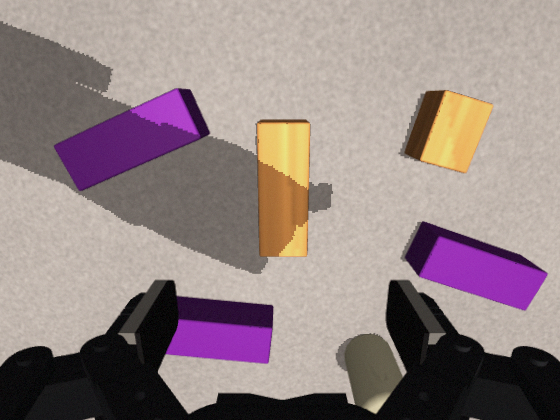

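The wrist view shows the block at (284,188), lying between the fingers' axes. It measures (453, −248.5) at 84.9°, which agrees with the other cameras, so I'll descend.

```bash

python3 -m creep '[{"gripper":1,"dx":0,"dy":0.001,"dz":0.034,"spin":0},{"gripper":1,"dx":0,"dy":0,"dz":0.034,"spin":0},{"gripper":1,"dx":0,"dy":0,"dz":0.034,"spin":0},{"gripper":1,"dx":0,"dy":0,"dz":0.034,"spin":0},{"gripper":1,"dx":0,"dy":0,"dz":0.034,"spin":0},{"gripper":1,"dx":0,"dy":0,"dz":0.034,"spin":0},{"gripper":1,"dx":0,"dy":0,"dz":0.03,"spin":0},{"gripper":1,"dx":0,"dy":0,"dz":0.011,"spin":0}]'
python3 -c "
from h import *
go(453,-249,9,-5.1)"
```

```text
time: 3.93
tcp_pos: [452.4, -246.3, 7.1]
ee_rot: [-0.001, 0.738, 0.675, -0.001]
wrist_force: [0.3, 1.7, -0.7]
finger_gap: 85.4
t 3.93 tcp [ 452.4 -246.3    7.1] yaw -5.1 tilt [-0.003  0.001] units [-0.0033  0.001  -0.0024] mm [-2.7  0.8 -1.9] spin 0.0001 F [ 0.3  1.7 -0.7] gap 85.4 q [ 0.4   1.    0.06  1.87 -0.19  0.28  0.53]
```

```bash

python3 -m creep '[{"gripper":1,"dx":0,"dy":0,"dz":0,"spin":0},{"gripper":-1,"dx":0,"dy":0,"dz":0,"spin":0},{"gripper":-1,"dx":0,"dy":0,"dz":0,"spin":0},{"gripper":-1,"dx":0,"dy":0,"dz":0,"spin":0},{"gripper":-1,"dx":0,"dy":0,"dz":0,"spin":0},{"gripper":-1,"dx":0,"dy":0,"dz":0,"spin":0},{"gripper":-1,"dx":0,"dy":0,"dz":0,"spin":0},{"gripper":-1,"dx":0,"dy":0,"dz":0,"spin":0}]' 40
python3 -c "
from h import *
go(453,-249,9,-5.1)"
```

```text
time: 4.6
tcp_pos: [453.8, -247.2, 11.0]
ee_rot: [0.001, 0.738, 0.675, 0.0]
wrist_force: [-0.8, 0.9, 13.0]
finger_gap: 43.4
t 4.6 tcp [ 453.8 -247.2   11. ] yaw -5.1 tilt [ 0.002 -0.001] units [-0.0023 -0.0009  0.0024] mm [-1.8 -0.7  2. ] spin 0.0 F [-0.8  0.9 13. ] gap 43.4 q [ 0.4   0.99  0.06  1.87 -0.18  0.28  0.53]
```

Gap 43.4 mm, so the block is held. I'll lift.

```bash

python3 -m creep '[{"gripper":-1,"dx":0,"dy":0,"dz":-0.005,"spin":0},{"gripper":-1,"dx":0,"dy":0,"dz":-0.01,"spin":0},{"gripper":-1,"dx":0,"dy":0,"dz":-0.025,"spin":0},{"gripper":-1,"dx":0,"dy":0,"dz":-0.03,"spin":0},{"gripper":-1,"dx":0,"dy":0,"dz":-0.03,"spin":0},{"gripper":-1,"dx":0,"dy":0,"dz":-0.03,"spin":0},{"gripper":-1,"dx":0,"dy":0,"dz":-0.02,"spin":0},{"gripper":-1,"dx":0,"dy":0,"dz":0,"spin":0}]' 50
python3 - <<'E'
from h import *
go(574.2,87,127,2.5)
im,d=env.snapshot("side"); cv2.imwrite("pics/s2.png",im)
im,d=env.snapshot("wrist"); cv2.imwrite("pics/w2.png",im)
E
```

```text
time: 5.27
tcp_pos: [454.3, -247.5, 133.4]
ee_rot: [0.002, 0.738, 0.675, 0.001]
wrist_force: [-0.6, -1.0, -1.9]
finger_gap: 42.9
t 5.27 tcp [ 454.3 -247.5  133.4] yaw -5.1 tilt [ 0.004 -0.002] units [0.4299 0.1121 0.0077] mm [343.9  89.7   6.1] spin -0.0845 F [-0.6 -1.  -1.9] gap 42.9 q [ 0.37  0.77  0.12  1.82 -0.16  0.56  0.51]
```

View pics/s2.png

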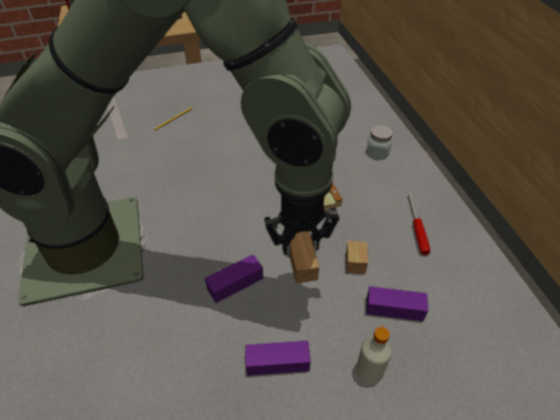

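View pics/w2.png

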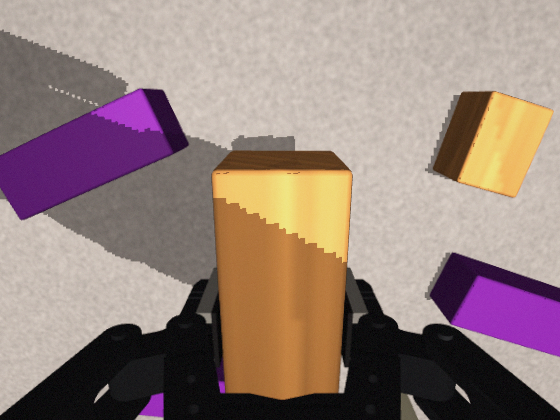

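The side and wrist views show the block held level between the fingers at wrist (282,280). The offcut is undisturbed. I'll turn and carry it to the jig.

```bash

python3 -m creep '[{"gripper":-1,"dx":0,"dy":0,"dz":0,"spin":-0.042},{"gripper":-1,"dx":0.01,"dy":0.004,"dz":0,"spin":-0.0425},{"gripper":-1,"dx":0.03,"dy":0.0125,"dz":0,"spin":0},{"gripper":-1,"dx":0.04,"dy":0.0165,"dz":0,"spin":0},{"gripper":-1,"dx":0.04,"dy":0.0165,"dz":0,"spin":0},{"gripper":-1,"dx":0.04,"dy":0.0165,"dz":0,"spin":0},{"gripper":-1,"dx":0.04,"dy":0.0165,"dz":0,"spin":0},{"gripper":-1,"dx":0.04,"dy":0.0165,"dz":0,"spin":0}]' 50
python3 -c "
from h import *
go(574.2,87,80,2.5)"
```

```text
time: 6.03
tcp_pos: [524.4, -50.2, 128.9]
ee_rot: [-0.001, 0.692, 0.722, -0.001]
wrist_force: [-0.1, -0.2, -0.9]
finger_gap: 43.4
t 6.03 tcp [524.4 -50.2 128.9] yaw 2.5 tilt [-0.001  0.   ] units [0.1686 0.0697 0.0611] mm [134.9  55.8  48.9] spin -0.0 F [-0.1 -0.2 -0.9] gap 43.4 q [-0.05  0.79  0.15  1.78 -0.2   0.58  0.27]
```

```bash

python3 -m creep '[{"gripper":-1,"dx":0.04,"dy":0.0165,"dz":0.005,"spin":0},{"gripper":-1,"dx":0.04,"dy":0.0165,"dz":0.01,"spin":0},{"gripper":-1,"dx":0.035,"dy":0.0145,"dz":0.01,"spin":0},{"gripper":-1,"dx":0.025,"dy":0.0105,"dz":0.01,"spin":0},{"gripper":-1,"dx":0.015,"dy":0.006,"dz":0.01,"spin":0},{"gripper":-1,"dx":0.0085,"dy":0.0035,"dz":0.01,"spin":0},{"gripper":-1,"dx":0,"dy":0,"dz":0,"spin":0},{"gripper":-1,"dx":0,"dy":0,"dz":0,"spin":0}]' 50
python3 - <<'E'
from h import *
go(574.2,87,31,2.5)
cal=env.get_calibration("wrist"); im,d=env.snapshot("wrist"); cv2.imwrite("pics/w3.png",im)
def sil(n,t):
    for s in env.silhouettes(n,t)[:2]:
        m=s["region"]&(d>0); vs,us=np.nonzero(m); P=pts(cal,d,us,vs)
        print(n,t,round(s["confidence"],2),np.round(s["rect"]),np.round(np.percentile(P,[2,50,98],axis=0),1).tolist())
        return P
B=sil("wrist","block");S=sil("wrist","stop")
cal=env.get_calibration("top"); im,d=env.snapshot("top"); cv2.imwrite("pics/t3.png",cv2.resize(im[100:260,100:320],None,fx=3,fy=3))
E
```

```text
time: 6.7
tcp_pos: [572.4, 79.6, 85.3]
ee_rot: [-0.0, 0.692, 0.722, -0.001]
wrist_force: [0.3, -0.7, -0.7]
finger_gap: 43.5
t 6.7 tcp [572.4  79.6  85.3] yaw 2.4 tilt [-0.001 -0.001] units [0.0092 0.0028 0.0678] mm [ 7.3  2.2 54.3] spin -0.0007 F [ 0.3 -0.7 -0.7] gap 43.5 q [-0.29  0.92  0.18  1.63 -0.25  0.62  0.08]
wrist block 0.65 [283. 276. 139. 245.] [[550.0, 54.2, 91.5], [571.0, 105.4, 116.2], [591.7, 138.4, 117.4]]
wrist stop 0.64 [288.  34. 144.  66.] [[541.6, 174.9, 26.9], [570.0, 185.8, 56.2], [598.3, 198.3, 66.9]]
```

View pics/w3.png

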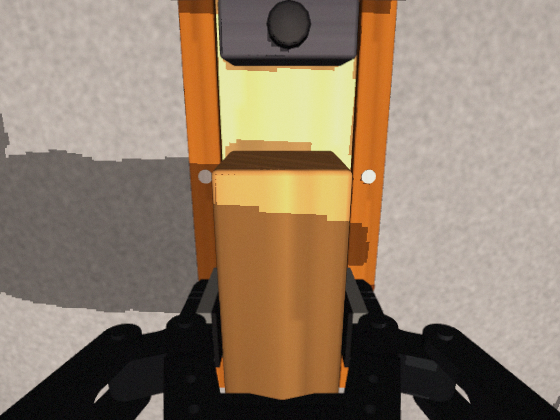

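View pics/t3.png

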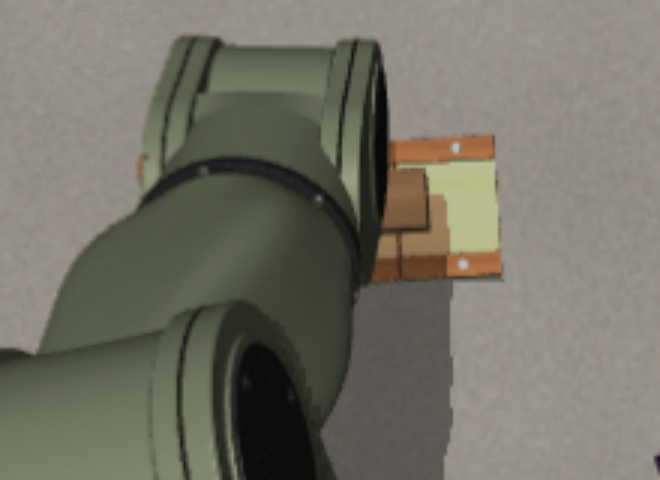

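The wrist view shows the block in line with the channel. Its front end is at (283,160) and the stop face at (288,62), a gap of about 35 mm, and the stop measures where I expected it. I'll lower the block.

```bash

python3 -m creep '[{"gripper":-1,"dx":0,"dy":0.003,"dz":0.01,"spin":0},{"gripper":-1,"dx":0,"dy":0,"dz":0.015,"spin":0},{"gripper":-1,"dx":0,"dy":0,"dz":0.015,"spin":0},{"gripper":-1,"dx":0,"dy":0,"dz":0.012,"spin":0},{"gripper":-1,"dx":0,"dy":0,"dz":0.008,"spin":0},{"gripper":-1,"dx":0,"dy":0,"dz":0.003,"spin":0},{"gripper":-1,"dx":0,"dy":0,"dz":0,"spin":0},{"gripper":-1,"dx":0,"dy":0,"dz":0,"spin":0}]' 50
python3 -c "
from h import *
go(574.2,87,30,2.5)"
```

```text
time: 7.57
tcp_pos: [575.3, 81.2, 35.4]
ee_rot: [0.0, 0.691, 0.722, 0.0]
wrist_force: [0.6, -0.4, -1.5]
finger_gap: 43.2
t 7.57 tcp [575.3  81.2  35.4] yaw 2.5 tilt [ 0. -0.] units [ 0.0073 -0.0011  0.0068] mm [ 5.9 -0.8  5.4] spin 0.0001 F [ 0.6 -0.4 -1.5] gap 43.2 q [-0.27  1.    0.16  1.63 -0.27  0.53  0.09]
```

```bash

python3 -m creep '[{"gripper":-1,"dx":0,"dy":0,"dz":0.003,"spin":0},{"gripper":-1,"dx":0,"dy":0,"dz":0.0015,"spin":0},{"gripper":-1,"dx":0,"dy":0,"dz":0.0015,"spin":0},{"gripper":-1,"dx":0,"dy":0,"dz":0,"spin":0},{"gripper":-1,"dx":0,"dy":0,"dz":0,"spin":0}]' 50
python3 -c "
from h import *
go(574.2,87,30,2.5)"
```

```text
time: 7.98
tcp_pos: [575.2, 81.2, 30.5]
ee_rot: [0.0, 0.691, 0.722, -0.0]
wrist_force: [-0.6, 0.7, -0.7]
finger_gap: 43.1
t 7.98 tcp [575.2  81.2  30.5] yaw 2.5 tilt [ 0. -0.] units [ 0.0073 -0.0009  0.0007] mm [ 5.9 -0.8  0.5] spin 0.0001 F [-0.6  0.7 -0.7] gap 43.1 q [-0.27  1.01  0.16  1.63 -0.27  0.52  0.09]
```

```bash

python3 -m creep '[{"gripper":-1,"dx":0,"dy":0,"dz":0.001,"spin":0},{"gripper":-1,"dx":0,"dy":0,"dz":0.001,"spin":0},{"gripper":-1,"dx":0,"dy":0,"dz":0,"spin":0}]' 50
python3 -m creep '[{"gripper":-1,"dx":0,"dy":0,"dz":0.001,"spin":0},{"gripper":-1,"dx":0,"dy":0,"dz":0,"spin":0}]' 50
```

```text
time: 8.23
tcp_pos: [575.3, 81.2, 29.1]
ee_rot: [0.0, 0.691, 0.722, 0.0]
wrist_force: [-1.4, 0.3, 3.3]
finger_gap: 43.3
time: 8.4
tcp_pos: [575.3, 81.2, 29.0]
ee_rot: [0.0, 0.691, 0.722, 0.0]
wrist_force: [-7.2, -0.6, 19.3]
finger_gap: 43.6
```

It touched the floor at TCP z ≈ 29. I'll ease off 1 mm and slide along in short, slow rows.

```bash

python3 -m creep '[{"gripper":-1,"dx":0,"dy":0,"dz":-0.0013,"spin":0},{"gripper":-1,"dx":0.004,"dy":0,"dz":0,"spin":0},{"gripper":-1,"dx":0.006,"dy":0,"dz":0,"spin":0},{"gripper":-1,"dx":0.006,"dy":0,"dz":0,"spin":0},{"gripper":-1,"dx":0.006,"dy":0,"dz":0,"spin":0},{"gripper":-1,"dx":0.004,"dy":0,"dz":0,"spin":0},{"gripper":-1,"dx":0,"dy":0,"dz":0,"spin":0},{"gripper":-1,"dx":0,"dy":0,"dz":0,"spin":0}]' 50
python3 - <<'E'
from h import *
go(573.4,115.5,30,2.5)
cal=env.get_calibration("wrist"); im,d=env.snapshot("wrist"); cv2.imwrite("pics/w4.png",im)
E
```

```text
time: 9.07
tcp_pos: [574.2, 102.4, 29.1]
ee_rot: [-0.0, 0.691, 0.723, -0.0]
wrist_force: [0.3, 1.0, 0.0]
finger_gap: 43.2
t 9.07 tcp [574.2 102.4  29.1] yaw 2.5 tilt [-0.  0.] units [ 0.0164 -0.0003 -0.0012] mm [13.1 -0.2 -0.9] spin 0.0004 F [0.3 1.  0. ] gap 43.2 q [-0.31  1.02  0.16  1.63 -0.28  0.52  0.06]
```

View pics/w4.png

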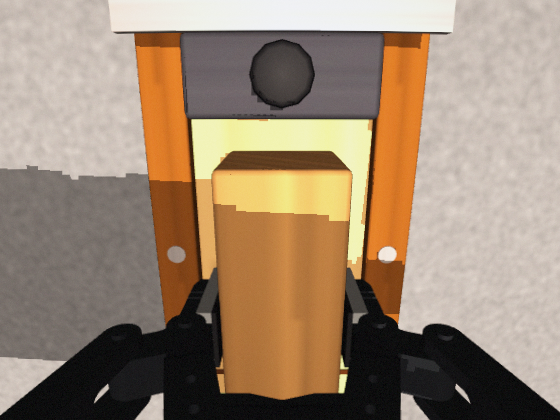

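The block lies in the channel between the strips, with its front edge at row 152 and the stop's at row 118, about 13 mm to go. I'll close to about 4 mm, then feel for the stop.

```bash

python3 -m creep '[{"gripper":-1,"dx":0.004,"dy":0,"dz":0,"spin":0},{"gripper":-1,"dx":0.004,"dy":0,"dz":0,"spin":0},{"gripper":-1,"dx":0.003,"dy":0,"dz":0,"spin":0},{"gripper":-1,"dx":0,"dy":0,"dz":0,"spin":0}]' 50
python3 -m creep '[{"gripper":-1,"dx":0.001,"dy":0,"dz":0,"spin":0},{"gripper":-1,"dx":0.001,"dy":0,"dz":0,"spin":0}]' 50
python3 -m creep '[{"gripper":-1,"dx":0.001,"dy":0,"dz":0,"spin":0},{"gripper":-1,"dx":0,"dy":0,"dz":0,"spin":0}]' 50
```

```text
time: 9.45
tcp_pos: [573.8, 111.5, 29.1]
ee_rot: [-0.0, 0.691, 0.723, 0.0]
wrist_force: [0.2, 1.0, 1.0]
finger_gap: 43.3
time: 9.62
tcp_pos: [573.8, 112.3, 29.1]
ee_rot: [0.0, 0.692, 0.722, -0.0]
wrist_force: [-0.5, -0.2, -0.6]
finger_gap: 43.1
time: 9.78
tcp_pos: [573.8, 113.3, 29.1]
ee_rot: [-0.0, 0.691, 0.722, -0.0]
wrist_force: [-0.0, 0.6, 0.2]
finger_gap: 43.3
```

```bash

python3 -m creep '[{"gripper":-1,"dx":0.001,"dy":0,"dz":0,"spin":0},{"gripper":-1,"dx":0,"dy":0,"dz":0,"spin":0}]' 50|grep -E "pos|force"
python3 -m creep '[{"gripper":-1,"dx":0.001,"dy":0,"dz":0,"spin":0},{"gripper":-1,"dx":0,"dy":0,"dz":0,"spin":0}]' 50|grep -E "pos|force"
```

```text
tcp_pos: [573.7, 114.1, 29.1]
wrist_force: [0.6, 0.4, -0.6]
tcp_pos: [573.7, 114.9, 29.1]
wrist_force: [0.7, 0.5, -1.2]
```

```bash

python3 -m creep '[{"gripper":-1,"dx":0.001,"dy":0,"dz":0,"spin":0},{"gripper":-1,"dx":0,"dy":0,"dz":0,"spin":0}]' 50|grep -E "pos|force"
python3 -c "
from h import *
cal=env.get_calibration('wrist'); im,d=env.snapshot('wrist'); cv2.imwrite('pics/w5.png',im)"
```

```text
tcp_pos: [573.7, 115.7, 29.1]
wrist_force: [0.1, 0.5, -0.2]
```

View pics/w5.png

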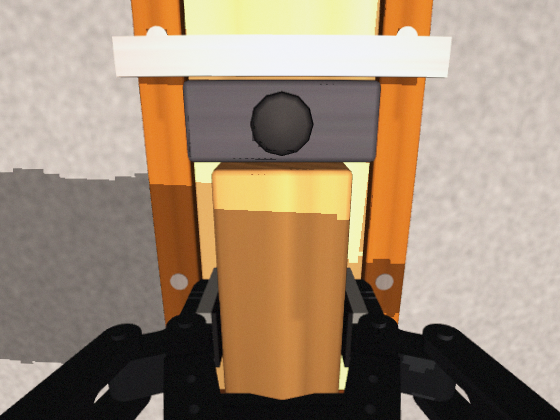

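The stop's lower edge (row 160) and the block's front edge (row ~165) now nearly meet, with no contact force yet. I'll keep creeping.

```bash

python3 -m creep '[{"gripper":-1,"dx":0.001,"dy":0,"dz":0,"spin":0},{"gripper":-1,"dx":0,"dy":0,"dz":0,"spin":0}]' 50|grep -E "pos|force"
python3 -m creep '[{"gripper":-1,"dx":0.0008,"dy":0,"dz":0,"spin":0},{"gripper":-1,"dx":0,"dy":0,"dz":0,"spin":0}]' 50|grep -E "pos|force"
```

```text
tcp_pos: [573.6, 116.5, 29.1]
wrist_force: [-0.3, 0.7, -1.4]
tcp_pos: [573.6, 117.0, 29.1]
wrist_force: [0.0, -0.0, -0.7]
```

```bash

python3 -m creep '[{"gripper":-1,"dx":0.0008,"dy":0,"dz":0,"spin":0},{"gripper":-1,"dx":0,"dy":0,"dz":0,"spin":0}]' 50|grep -E "pos|force"
python3 -m creep '[{"gripper":-1,"dx":0.0008,"dy":0,"dz":0,"spin":0},{"gripper":-1,"dx":0,"dy":0,"dz":0,"spin":0}]' 50|grep -E "pos|force"
```

```text
tcp_pos: [573.6, 117.0, 29.1]
wrist_force: [-0.2, -4.3, 0.0]
tcp_pos: [573.6, 117.1, 29.2]
wrist_force: [-0.6, -8.5, 0.6]
```

The stop is felt: the force builds to −4 N, then −8.5 N, while the position stands still. I'll hold for over half a second.

```bash

python3 -m creep '[{"gripper":-1,"dx":0,"dy":0,"dz":0,"spin":0},{"gripper":-1,"dx":0,"dy":0,"dz":0,"spin":0},{"gripper":-1,"dx":0,"dy":0,"dz":0,"spin":0},{"gripper":-1,"dx":0,"dy":0,"dz":0,"spin":0}]' 50|grep -E "time|pos|force"
python3 -m creep '[{"gripper":-1,"dx":0,"dy":0,"dz":0,"spin":0},{"gripper":-1,"dx":0,"dy":0,"dz":0,"spin":0},{"gripper":-1,"dx":0,"dy":0,"dz":0,"spin":0}]' 50|grep -E "time|pos|force"
```

```text
time: 11.33
tcp_pos: [573.6, 117.1, 29.1]
wrist_force: [-0.3, -7.9, 0.6]
time: 11.58
tcp_pos: [573.6, 117.1, 29.2]
wrist_force: [0.7, -7.7, 0.6]
```

```bash

python3 -m creep '[{"gripper":0.3,"dx":0,"dy":0,"dz":0,"spin":0},{"gripper":0.6,"dx":0,"dy":0,"dz":0,"spin":0},{"gripper":1,"dx":0,"dy":0,"dz":0,"spin":0},{"gripper":1,"dx":0,"dy":0,"dz":0,"spin":0},{"gripper":1,"dx":0,"dy":0,"dz":0,"spin":0},{"gripper":1,"dx":0,"dy":0,"dz":0,"spin":0}]' 20
python3 -c "
from h import *
cal=env.get_calibration('wrist'); im,d=env.snapshot('wrist'); cv2.imwrite('pics/w6.png',im)"
```

```text
time: 12.08
tcp_pos: [573.6, 118.4, 29.1]
ee_rot: [-0.0, 0.691, 0.722, 0.0]
wrist_force: [1.1, 0.1, 0.3]
finger_gap: 85.3
```

View pics/w6.png

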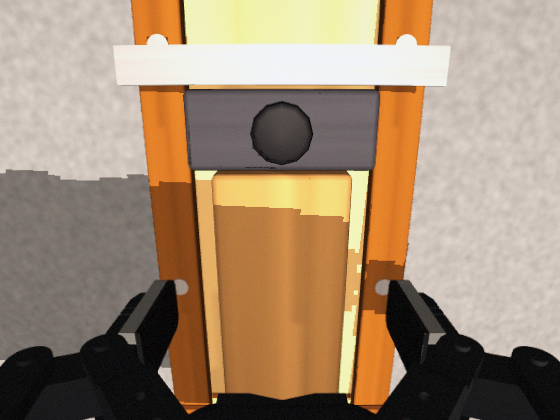

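The fingers are clear on both sides (at (150,310) and (415,310)), and the block's end meets the stop at row 170. I'll withdraw straight up.

```bash

python3 -m creep '[{"gripper":1,"dx":0,"dy":0,"dz":-0.01,"spin":0},{"gripper":1,"dx":0,"dy":0,"dz":-0.02,"spin":0},{"gripper":1,"dx":0,"dy":0,"dz":-0.03,"spin":0},{"gripper":1,"dx":0,"dy":0,"dz":-0.04,"spin":0},{"gripper":1,"dx":0,"dy":0,"dz":-0.04,"spin":0},{"gripper":1,"dx":0,"dy":0,"dz":-0.03,"spin":0},{"gripper":1,"dx":0,"dy":0,"dz":-0.02,"spin":0},{"gripper":1,"dx":0,"dy":0,"dz":0,"spin":0}]' 20
python3 - <<'E'
from h import *
cal=env.get_calibration("wrist"); im,d=env.snapshot("wrist"); cv2.imwrite("pics/w7.png",im)
vs,us=np.nonzero(d>0);P=pts(cal,d,us,vs)
M=(P[:,2]>55)&(P[:,2]<70)&(np.abs(P[:,0]-573)<35)
e=np.array([-.0436,.999]);n=np.array([-.999,-.0436])
Q=P[M,:2]-[573.5,105]; s=Q@e; t=Q@n
bl=(s<60)
hs=cv2.cvtColor(im,cv2.COLOR_BGR2HSV)[vs,us][M]
wood=hs[:,1]>100
print("wood s",np.percentile(s[wood],[1,99]),"t",np.percentile(t[wood],[1,99]),"z",np.median(P[M][wood][:,2]))
print(cv2.minAreaRect(P[M][wood][:,:2].astype(np.float32)))
print("stop s",np.percentile(s[~wood],[2,98]),"t",np.percentile(t[~wood],[2,98]))
cal=env.get_calibration("side"); im,d=env.snapshot("side"); cv2.imwrite("pics/s7.png",im)
E
```

```text
time: 12.8
tcp_pos: [574.7, 118.4, 185.0]
ee_rot: [0.001, 0.692, 0.722, 0.002]
wrist_force: [0.2, 0.1, -0.1]
finger_gap: 85.5
wood s [-47.13086547  69.84580247] t [-21.64637276  21.34866616] z 60.07014897400785
((571.3276977539062, 121.2735366821289), (50.91620635986328, 131.37709045410156), 5.050670623779297)
stop s [71.64945404 94.59453143] t [-28.44765427  28.18555847]
```

View pics/w7.png

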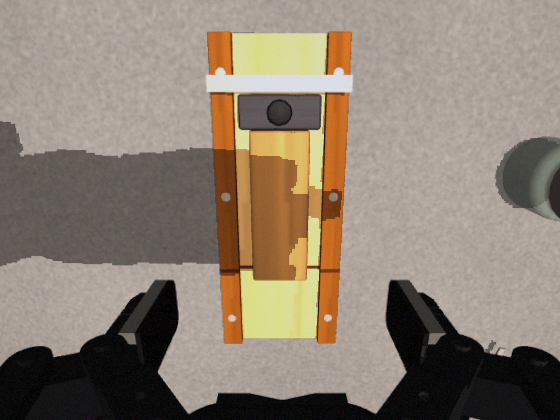

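View pics/s7.png

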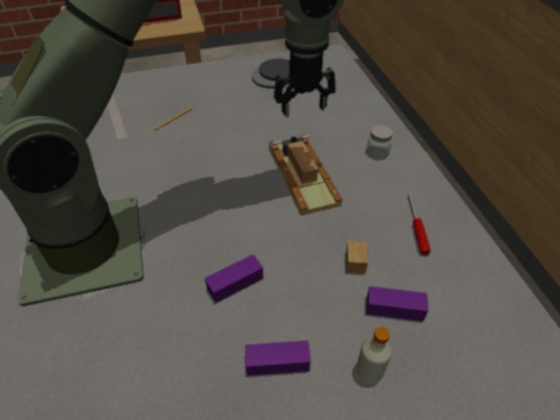

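The wrist view shows the block flat in the channel (spanning (280,130) to (280,280)), parallel to the strips and touching the stop. Its end is at jig x ≈ 70 and the stop face at about 70–72. The side view shows the gripper clear and the offcut still at (358,257).

```bash
python3 -c "
from h import *
print(env.sign_off())"
```

```text
the job is handed in; nothing more can be done
None
```

The block is seated against the stop in the jig channel, and I've handed the job in. The last move ended at 12.8 s of the 38 s allowed.

**What I did:** I gripped the pale block across its width and carried it to the jig. I set it down in the channel about 35 mm short of the stop, then slid it along in steps of under 1 mm at the end. The force rose to 4 N and then 8.5 N while the arm stood still. I held it there at about 8 N for 0.6 s, opened the gripper and withdrew straight up.

**Last checks:**
- **Seating:** the block is flat, centred within about 1 mm, and looks parallel to the channel. The gap to the stop is at most about 2 mm, which is the measuring noise.
- **Gripper:** fully open, well above the jig, with no force on the wrist.
- **Offcut:** in the side camera it looks to be where it started.

**What disagreed or stood out:**
- **Block height:** the wrist camera put the block's top at about 60 mm where 62 mm is expected; it read about 2 mm low on the bench too.
- **Rectangle fit:** my last rectangle fit to the block's outline came out too large (131 x 51 mm) and about 2.5° off the jig's axis. It had picked up stray edge points, so I relied on the trimmed limits and the picture.
- **Set-down force:** the force briefly reached about 19 N when the block touched the channel floor. I eased off before sliding.

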